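# Slide the toiletries tray over the step onto the desk riser

### The job

The white tray of toiletries is standing on the thick blue book: take it by its upright blue fin, slide it (do not carry it through the air, keep it bearing on the surfaces) across the small step up onto the white riser shelf, between the blue rails, and press it snugly but gently (about 10 N, held for a moment) against the black pad of the stop. Then swing the red keeper arm fully shut behind the tray. Keep the bottle and the jar standing in the tray, do not ram or jam the tray, let go of everything, and leave the other things on the desk alone.

Things in the scene. Friction and masses are not known exactly. Their poses are not given: they have to be found in the camera images.
- tray: white open tray, about 0.25 to 0.5 kg, 160 long (its x) x 120 wide (y), walls 21 mm high, 3 thick, floor 6 thick. Origin: centre of the underside; x points to its nose, which goes first. The last 28 mm of the underside at the nose slope up by 10 mm like a sledge, so the nose rides up the step if pushed slowly and free to pitch.
- tray_fin (a point): middle of the top edge of the tray's blue upright grip fin, axes as the tray's: 44 long (x), 10 thick (y), top 66 mm above the tray's underside, on the centre line 45 mm behind its origin. The tray can pitch about fingers pinching the fin's thickness, so raise the fin by the height of the step once the nose is up, or the tray tips.
- riser: white riser shelf, fixed, 212 (x) x 200 mm. Origin: on its foot; x runs along the lane, inwards. Deck 30 mm above the origin, front edge at x = -100; it is 3 to 7 mm higher than the book's top. Two blue rails, 12 mm high over the deck, inner faces y = +-62.5 from x = -50 to 93, flare to +-74 at x = -85. Tray home: its origin at x = -3 to 11 as the pad is set, y = 0.
- stop: dark steel stop bracket ending the lane, fixed to the riser, 120 wide, 24 high, with a black rubber pad in front, screwed out by a different amount each time: the pad's face stands 2 to 16 mm in front of the bracket's face, and its setting is not in this pose: feel for it. It is rigid. Origin: bottom middle of the bracket's face, at x = 93 in the riser's frame.
- book: thick blue hardback, fixed, 220 (its x) x 170 x 25 mm, lying flat in front of the riser, 3 to 13 mm from it; axes nearly as the riser's. Origin: centre of its underside, top face 25 mm above it.
- keeper (a joint): angle of the red keeper arm on an upright hinge at the riser's x = -90, y = -84: 0 = open, pointing along the riser's -x; 1.57 = shut, along its +y, 3 to 17 mm behind the tray if home. Clockwise from above; light friction (under 2 N at the peg), stays where left, starts at 0 to 0.25. Arm 8 x 8 mm, underside 14 mm above the deck.
- keeper_peg (a point): mid-height of the red upright peg on the keeper arm's end, 12 mm in diameter, 30 mm tall, 62 mm from the hinge axis; its top is 15 mm above this point, the arm's top face 15 mm below it.
- keeper_hinge (a point): point on the keeper's upright hinge axis, at the height of keeper_peg. Axes as the riser's.
- lotion: green bottle 38 mm in diameter, 82 tall, standing loose in the front half of the tray, which must stay upright there. Origin: centre of its underside.
- cream: white jar with orange cap, 46 mm in diameter, 38 tall, standing loose in the front half of the tray. Origin: centre of its underside.
- mug: blue mug, 80 mm across, 90 mm tall, loose on the desk, to be left alone. Origin: centre of its underside.
- earbuds: white earbud case 50 x 60 x 26 mm, loose on the desk, to be left alone. Origin: centre of its underside.
- mouse: black mouse 100 x 60 x 32 mm, loose on the desk, to be left alone. Origin: centre of its underside.
- pencup: grey pen cup with pens, 72 mm across, 160 mm tall with the pens, loose on the desk, to be left alone. Origin: centre of its underside.
- powerbank: black power bank 140 x 68 x 15 mm, loose on the desk, to be left alone. Origin: centre of its underside.
There are look-alikes about, which are no part of the job. What is shaped like the tray but orange is not meant.

How it is judged:
By the outcome, as a careful person would: the job done as asked, in the order asked, and still so for the second after the job is handed in, with the robot touching nothing.
It also fails if it takes over 72 s, if anything falls off the work surface, if the arm or the gripper's body presses on something with over 40 N, if the wrist force passes 120 N, or if a joint passes its speed limit or range.

### The arm

A 6-joint arm with a two-finger parallel gripper is mounted at the origin on the work surface. World frame = base frame: x ahead of the robot, y to its left, z up, the work surface at z = 0. Lengths are in m, angles in rad, forces in N, time in s.
With the tool pointing down it reaches from about 0.425 to 0.95 m from the base axis. Payload 3.5 kg.
Tool frame: the origin (TCP) lies at the very end of the fingers, on their centre line; the grasp point (between the pads) lies 19 mm behind it (ctrl.grip_point_offset is the distance from the TCP to the grasp point, in m); z points along the fingers, y is the line along which they close (so a half turn about z gives the same grasp; the last joint's range is limited). The gripper opens to 85 mm and grips with 20 to 120 N. Pads are 22 mm wide; open, the fingers measure 114 mm over their backs; the gripper's body (76 mm by 85 mm) begins 54 mm behind the grasp point. The pads swing forward as they close: fully open they stand 13 mm farther back than shut.
Start: joints at [-1.377, 0.286, 1.577, -0, 1.279, -0.15], TCP at [0.228, -0.635, 0.231] pointing down, gripper open.
Joint ranges: [-2.77, 2.77], [-0.9, 2.22], [0.21, 2.48], [-1.53, 4.67], [0.24, 2.81], [-2.84, 2.84]. Speed limits (rad/s): [2.79, 2.79, 3.14, 3.14, 3.14, 3.14].

### API

Orientations are given as a unit quaternion [x, y, z, w].
In Python, from plant import ctrl gives the robot as it stands. The module is installed in compiled form; this text tells all that it offers.
- The arm moves only by the shell command python3 -m pendant 'ROWS' [OPENING] [FORCE]. ROWS is JSON, a list of rows, each an object of numbers: "dx", "dy", "dz": the shift along the tool's x, y, z in cm; "twist": the turn about the tool's z in degrees. A call has 1 to 10 rows; each row is the pose to reach, as a shift and turn from the pose commanded when the call began, along the tool's axes at that moment; what a row does not reach only later rows make up. A row lasts 1/8 s, in which the tool goes at most 62.5 mm and 10.7 degrees, less where a joint would pass 70% of its speed; a pose out of reach is approached as far as the arm can. A call with a gripper value outside its range is refused whole. OPENING is the opening in per cent of the stroke, from 0 (shut) to 100 (fully open), set as the call begins (- or left out, the last holds). The fingers move at their own pace and stop on an object; FORCE is the grip in N (left out, the last holds). Time passes only in rows, so rows that repeat a pose let the fingers close. It gives the time, the measured TCP pose, the force, the opening and the grip force at its end, in the units of the state.
- ctrl.get_state(): the state, without advancing time (a new reading comes with each control period).
- ctrl.read_camera(name): name is "side" or "top" or "wrist"; returns a dict with "img" (400x640x3 uint8, red, green, blue), "depth" (400x640 float32, m along the optical axis (not along the pixel's ray), 0 where there is no reading), "camera_matrix" (3x3 intrinsics, pixels), "distortion" ([k1, k2, p1, p2, k3] as OpenCV has them; the pictures are not rectified), "xyz" and "rotation" of the camera in the world; the wrist camera has in their place "tool_from_camera" (4x4, takes a point from camera to tool coordinates, whose origin is the TCP and whose axes are the flange's). Camera axes: x right, y up, looking along -z (the intrinsics and any distortion apply to the point x, -y, -z); pixel columns grow to the right and rows downward; lengths in m; the calibration is good to about 2 mm. A picture is of the moment at which its call begins: read the wrist's pose just before it.
- ctrl.sign_off(): hands the job in; it is judged then, once.
The state is a dict: "time": time; "qpos": joint angles; "dq": joint speeds; "joint_efforts": joint torques, N m; "eef_pos": TCP position; "tcp_rot": TCP orientation; "contact_force": force on the tool from outside, world axes, zero at the start; "wrist_torque": the same for the moment, N m; "opening": opening from 0.0 (shut) to 1.0 (fully open); "finger_force": force on a finger pad.
Only numpy, scipy, OpenCV 4.12 (cv2) and the standard library are available. Lean on these libraries where they do the work, as an engineer would, in place of code of your own. Each camera call takes 0.05 s, during which the arm holds its last target. There are 200 camera calls.

## Working session

There is one attempt and no reset: what is moved stays moved. The work goes in short steps, Python scripts to look and compute and a shell command to move; the robot and the scene stay as the last step left them, time stands still between calls to the robot, and variables do not carry over. Pictures are saved under pics/ and viewed, at most 10 in all, crops included, and the job is handed in when it is done.

```bash
mkdir -p pics
cat > h.py <<'E'
import numpy as np, cv2
from scipy.spatial.transform import Rotation as R
from plant import ctrl
def snap(name,fn=None):
    s=ctrl.get_state(); c=ctrl.read_camera(name)
    if name=="wrist":
        T=np.eye(4);T[:3,:3]=R.from_quat(s["tcp_rot"]).as_matrix();T[:3,3]=s["eef_pos"]
        T=T@np.array(c["tool_from_camera"])
    else:
        T=np.eye(4);r=np.array(c["rotation"]);T[:3,:3]=r if r.shape==(3,3) else R.from_quat(r).as_matrix();T[:3,3]=c["xyz"]
    c["T"]=T
    h,w=c["depth"].shape
    u,v=np.meshgrid(np.arange(w),np.arange(h))
    p=cv2.undistortPoints(np.stack([u,v],-1).reshape(-1,1,2).astype(float),np.array(c["camera_matrix"]),np.array(c["distortion"])).reshape(h,w,2)
    d=c["depth"]
    P=np.stack([p[...,0]*d,-p[...,1]*d,-d],-1)@T[:3,:3].T+T[:3,3]
    P[d==0]=np.nan; c["P"]=P
    if fn: cv2.imwrite("pics/"+fn,c["img"][...,::-1])
    np.savez("last_"+name+".npz",img=c["img"],P=P)
    return c
E
python3 - <<'E'
from h import *
s=ctrl.get_state();print(s)
for n in("top","side"):
    c=snap(n,n+"1.png");print(n,c["T"].round(3).tolist(),c["camera_matrix"])
E
```

```text
{'time': 0.0, 'qpos': array([-1.37697224e+00,  2.87143659e-01,  1.57820165e+00,  1.41163318e-05,
        1.27861701e+00, -1.49954382e-01]), 'dq': array([-5.43663743e-04, -7.55472310e-05, -6.75984797e-04,  1.36033217e-03,
        1.54087246e-03, -1.30322344e-03]), 'joint_efforts': array([ 2.96744065e-04, -4.05983591e+01, -2.92620850e+01, -1.72602759e-04,
        5.74538775e-03,  1.28985343e-05]), 'eef_pos': array([ 0.22743599, -0.6348169 ,  0.22994852]), 'tcp_rot': array([ 9.85263041e-01,  1.71041914e-01, -1.92320919e-05, -1.18469761e-03]), 'contact_force': array([ 1.23637941, -0.03961331, -0.10542842]), 'wrist_torque': array([ 0.00312236, -0.03710313, -0.01095897]), 'finger_force': 0.0, 'opening': 0.9990742820245091}
top [[0.01, 0.986, -0.165, 0.277], [-1.0, 0.011, 0.006, -0.068], [0.008, 0.165, 0.986, 1.496], [0.0, 0.0, 0.0, 1.0]] [[428.18742836   0.         318.19925413]
 [  0.         428.18742836 199.02780793]
 [  0.           0.           1.        ]]
side [[-0.955, 0.189, -0.231, 0.229], [-0.298, -0.62, 0.726, 0.934], [-0.006, 0.762, 0.648, 0.966], [0.0, 0.0, 0.0, 1.0]] [[443.16393927   0.         317.62897127]
 [  0.         443.16393927 193.66478043]
 [  0.           0.           1.        ]]
```

View pics/top1.png

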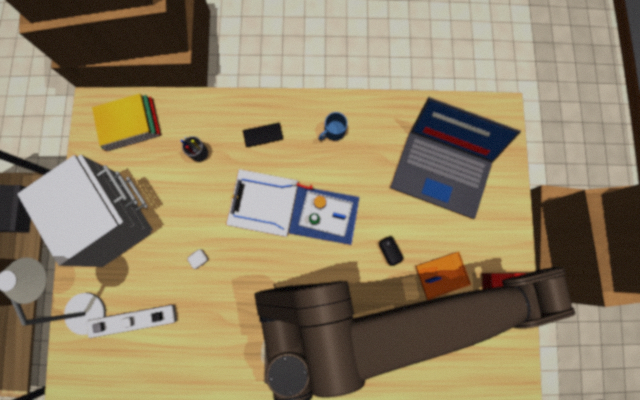

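View pics/side1.png

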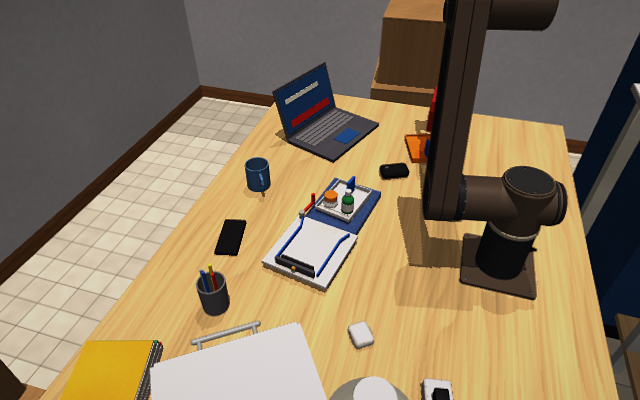

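Top view: riser at about (263,203), stop at its left (237,197), book (325,212), tray with fin at (339,216), keeper red at (306,187). The lane runs to image left (+y). Orange tray decoy is at (442,275).

Run:
```python
from h import *
for n in("top","side"):
    z=np.load(f"last_{n}.npz");im=z["img"];P=z["P"]
    hsv=cv2.cvtColor(im,cv2.COLOR_RGB2HSV).astype(int);H,S,V=hsv[...,0],hsv[...,1],hsv[...,2]
    reg=(P[...,0]>.38)&(P[...,0]<.75)&(P[...,1]>-.25)&(P[...,1]<.28)&(P[...,2]<.16)
    def rect(m,name):
        q=P[m&reg]
        if len(q)<4: print(n,name,len(q));return
        r=cv2.minAreaRect(q[:,:2].astype(np.float32));print(n,name,len(q),np.round(r[0],4),np.round(r[1],4),round(r[2],2),"z",np.round(np.percentile(q[:,2],[5,50,95]),4),"mean",q.mean(0).round(4))
    white=(S<50)&(V>120)
    rect(white&(P[...,1]>.03)&(P[...,2]>.018)&(P[...,2]<.045),"riser")
    rect((P[...,2]>.018)&(P[...,2]<.045)&(P[...,1]<0.05),"booklow")
    blue=(H>100)&(H<125)&(S>120)
    rect(blue&(P[...,2]>.018)&(P[...,2]<.032)&(P[...,1]<.03),"book")
    rect(blue&(P[...,2]>.07),"fin")
    red=((H<6)|(H>174))&(S>150)
    rect(red,"red"); rect(red&(P[...,2]>.065),"redtop")
    rect(blue&(P[...,1]>.04)&(P[...,2]>.03),"rails")
    rect((V<60)&(P[...,1]>.12)&(P[...,2]>.035),"stop")
    rect((H>45)&(H<85)&(S>100)&(P[...,2]>.06),"lotion")
    rect((H>7)&(H<20)&(S>180)&(P[...,2]>.045),"cream")
```

```text
top riser 2634 [0.5098 0.1182] [0.2107 0.1975] 79.88 z [0.0243 0.0295 0.035 ] mean [0.5044 0.1186 0.0296]
top booklow 3254 [ 0.5652 -0.0852] [0.2703 0.3687] 90.0 z [0.0203 0.0275 0.0385] mean [ 0.4775 -0.0756  0.0279]
top book 826 [ 0.5645 -0.1138] [0.2102 0.3551] 80.11 z [0.0192 0.0236 0.0289] mean [ 0.4556 -0.0849  0.0239]
top fin 77 [ 0.6013 -0.1307] [0.298  0.0612] 0.73 z [0.0717 0.0867 0.0945] mean [ 0.6178 -0.138   0.0852]
top red 29 [ 0.5611 -0.03  ] [0.0553 0.0062] 70.86 z [0.0489 0.0523 0.0829] mean [ 0.5611 -0.0305  0.0584]
top redtop 6 [ 0.5526 -0.051 ] [0.0091 0.0045] 48.35 z [0.08   0.0825 0.0836] mean [ 0.5531 -0.0514  0.082 ]
top rails 0
top stop 111 [0.525  0.1966] [0.0168 0.0952] 79.54 z [0.0401 0.0504 0.0557] mean [0.5234 0.1974 0.0495]
top lotion 22 [ 0.4398 -0.0646] [0.0147 0.0271] 7.71 z [0.0815 0.088  0.0934] mean [ 0.439  -0.0648  0.0876]
top cream 76 [ 0.5069 -0.0822] [0.0318 0.0294] 42.57 z [0.0621 0.0671 0.0716] mean [ 0.5072 -0.0823  0.0671]
side riser 2834 [0.5114 0.1183] [0.2091 0.2007] 80.21 z [0.0259 0.0289 0.032 ] mean [0.504  0.1239 0.029 ]
side bookl
[... 270 characters left out ...]
0714 0.0812 0.0899] mean [ 0.5884 -0.1319  0.0811]
side red 61 [ 0.5631 -0.031 ] [0.0557 0.0099] 71.02 z [0.0462 0.0528 0.0806] mean [ 0.5609 -0.0377  0.0582]
side redtop 17 [ 0.5565 -0.0496] [0.0063 0.0156] 17.61 z [0.0665 0.076  0.083 ] mean [ 0.5566 -0.0505  0.0753]
side rails 254 [0.5089 0.1122] [0.1811 0.1442] 76.42 z [0.0312 0.0383 0.0436] mean [0.5033 0.1222 0.038 ]
side stop 272 [0.5229 0.1825] [0.0726 0.1344] 74.17 z [0.0367 0.0482 0.0533] mean [0.5242 0.2041 0.0467]
side lotion 88 [ 0.4469 -0.0546] [0.0337 0.0244] 23.66 z [0.0706 0.0822 0.0915] mean [ 0.4475 -0.0549  0.0817]
side cream 134 [0.5396 0.0551] [0.3248 0.0677] 83.68 z [0.05   0.0662 0.0711] mean [ 0.5104 -0.0555  0.0638]
```

Run:
```python
from h import *
for n in("top","side"):
    z=np.load(f"last_{n}.npz");im=z["img"];P=z["P"]
    hsv=cv2.cvtColor(im,cv2.COLOR_RGB2HSV).astype(int);H,S,V=hsv[...,0],hsv[...,1],hsv[...,2]
    m=(H>100)&(H<125)&(S>120)&(P[...,2]>.07)&(P[...,2]<.1)&(P[...,0]>.4)&(P[...,0]<.57)&(P[...,1]>-.2)&(P[...,1]<-.08)
    q=P[m];print(n,q.mean(0),cv2.minAreaRect(q[:,:2].astype(np.float32)))
    m=(S<60)&(V>120)&(P[...,2]>.035)&(P[...,2]<.056)&(P[...,0]>.38)&(P[...,0]<.6)&(P[...,1]>-.25)&(P[...,1]<.0)
    q=P[m];print("tray",cv2.minAreaRect(q[:,:2].astype(np.float32)))
s=ctrl.get_state();M=R.from_quat(s["tcp_rot"]).as_matrix()
print("d to fin (cm)",M.T@(np.array([.455,-.137,.23])-s["eef_pos"])*100)
```

```text
top [ 0.45844116 -0.1456466   0.08829936] ((0.45849478244781494, -0.14626961946487427), (0.035398341715335846, 0.009546739049255848), 75.87149810791016)
tray ((0.48414215445518494, -0.08357979357242584), (0.20569974184036255, 0.13957509398460388), 76.15155792236328)
side [ 0.46130317 -0.14248926  0.08294514] ((0.4621860682964325, -0.14505477249622345), (0.04216186702251434, 0.00920459907501936), 76.57818603515625)
tray ((0.47943127155303955, -0.08291485905647278), (0.21336022019386292, 0.12952332198619843), 72.82120513916016)
d to fin (cm) [ 38.20598735 -39.20417074   0.10193989]
```

```bash
python3 -m pendant '[{"dx":2,"dy":-2,"twist":-4},{"dx":6,"dy":-6,"twist":-10},{"dx":10,"dy":-10,"twist":-17},{"dx":14.4,"dy":-14.4,"twist":-24},{"dx":18.8,"dy":-18.8,"twist":-31},{"dx":23.2,"dy":-23.2,"twist":-38},{"dx":27.6,"dy":-27.6,"twist":-44},{"dx":32,"dy":-32,"twist":-50},{"dx":36.2,"dy":-36.2,"twist":-54},{"dx":38.4,"dy":-38.3,"twist":-56}]' 50 40
python3 -m pendant '[{},{}]'
python3 - <<'E'
from h import *
s=ctrl.get_state();print(s["time"],s["eef_pos"],R.from_quat(s["tcp_rot"]).as_matrix().round(3).tolist(),s["contact_force"])
c=snap("wrist","w1.png");print(c["T"].round(3).tolist())
E
```

```text
0.1 [ 0.22744836 -0.63488325  0.23004312] [[0.941, 0.337, -0.0], [0.337, -0.941, 0.002], [0.0, -0.002, -1.0]] [-0.84182675  0.71611749  0.25713251]
[[0.338, 0.896, 0.289, 0.302], [-0.941, 0.322, 0.101, -0.608], [-0.003, -0.306, 0.952, 0.372], [0.0, 0.0, 0.0, 1.0]]$[0]: bad value
$[0]: bad value
```

View pics/w1.png

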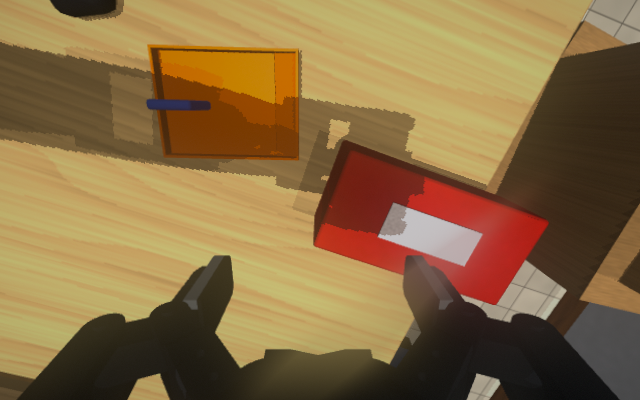

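The picture is still the start view (orange decoy and red book): the rows were refused, so all four keys seem to be required.

```bash
python3 -m pendant '[{"dx":2,"dy":-2,"dz":0,"twist":-4},{"dx":6,"dy":-6,"dz":0,"twist":-10},{"dx":10,"dy":-10,"dz":0,"twist":-17},{"dx":14.4,"dy":-14.4,"dz":0,"twist":-24},{"dx":18.8,"dy":-18.8,"dz":0,"twist":-31},{"dx":23.2,"dy":-23.2,"dz":0,"twist":-38},{"dx":27.6,"dy":-27.6,"dz":0,"twist":-44},{"dx":32,"dy":-32,"dz":0,"twist":-50},{"dx":36.2,"dy":-36.2,"dz":0,"twist":-54},{"dx":38.4,"dy":-38.3,"dz":0,"twist":-56}]' 50 40
python3 -m pendant '[{"dx":0,"dy":0,"dz":0,"twist":0},{"dx":0,"dy":0,"dz":0,"twist":0}]'
python3 - <<'E'
from h import *
s=ctrl.get_state();print(s["time"],s["eef_pos"],R.from_quat(s["tcp_rot"]).as_matrix().round(3).tolist(),s["contact_force"])
c=snap("wrist","w2.png")
E
```

```text
time: 1.4
eef_pos: [0.4604, -0.1427, 0.2312]
tcp_rot: [0.788, 0.615, 0.0, -0.0]
contact_force: [0.4, -0.6, -0.6]
opening: 0.498
finger_force: 0.0
time: 1.65
eef_pos: [0.4597, -0.1458, 0.2311]
tcp_rot: [0.79, 0.613, -0.0, -0.0]
contact_force: [-0.9, -0.2, -0.2]
opening: 0.502
finger_force: 0.0
1.65 [ 0.45967626 -0.14584368  0.23109928] [[0.247, 0.969, -0.001], [0.969, -0.247, -0.0], [-0.0, -0.001, -1.0]] [-0.87793454 -0.16697191 -0.18238527]
```

View pics/w2.png

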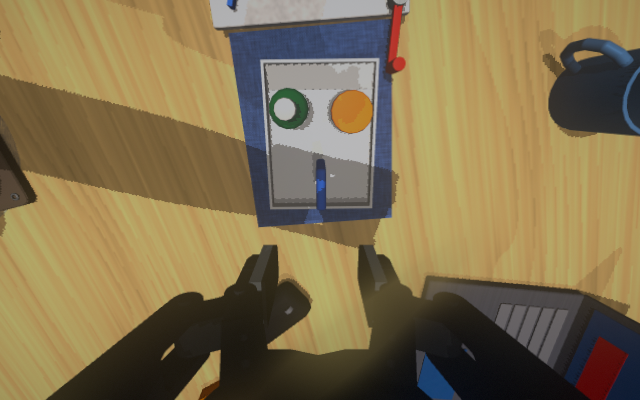

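Wrist view shows the tray with its fin at (321,185), bottle (288,108), jar (352,112), the keeper peg (398,64), and the riser front edge at the top near row 22.

Run:
```python
from h import *
z=np.load("last_wrist.npz");im=z["img"];P=z["P"]
hsv=cv2.cvtColor(im,cv2.COLOR_RGB2HSV).astype(int);H,S,V=hsv[...,0],hsv[...,1],hsv[...,2]
v,u=np.mgrid[:400,:640]
def rep(m,n):
    q=P[m];q=q[~np.isnan(q[:,0])];r=cv2.minAreaRect(q[:,:2].astype(np.float32));print(n,len(q),np.round(r[0],4),np.round(r[1],4),round(r[2],1),np.percentile(q[:,2],[5,50,95]).round(4),q.mean(0).round(4))
blue=(H>100)&(H<130)&(S>100)
box=lambda a,b,c,d:(u>=a)&(u<=b)&(v>=c)&(v<=d)
rep(blue&box(300,340,150,212)&(P[...,2]>.083),"fin top")
rep(blue&box(300,340,150,212)&(P[...,2]>.06),"fin all")
rep(box(240,395,45,225)&(P[...,2]>.039)&(P[...,2]<.052)&~((H>5)&(H<90)&(S>120)),"tray rim")
rep(box(225,395,30,230)&(P[...,2]>.018)&(P[...,2]<.030)&blue,"book")
rep(box(225,400,0,28)&(P[...,2]>.022)&(P[...,2]<.040)&(S<60),"deck")
rep(((H<6)|(H>174))&(S>140)&box(380,420,0,80),"red")
rep(((H<6)|(H>174))&(S>140)&box(380,420,0,80)&(P[...,2]>.07),"peg")
```

```text
fin top 363 [ 0.4627 -0.147 ] [0.0422 0.009 ] 76.3 [0.0872 0.0888 0.0902] [ 0.4631 -0.1467  0.0888]
fin all 363 [ 0.4627 -0.147 ] [0.0422 0.009 ] 76.3 [0.0872 0.0888 0.0902] [ 0.4631 -0.1467  0.0888]
tray rim 2101 [ 0.4817 -0.1002] [0.171  0.1352] 76.4 [0.04   0.0441 0.0488] [ 0.481  -0.0894  0.044 ]
book 5368 [ 0.4705 -0.0987] [0.2203 0.1662] 81.0 [0.0221 0.0234 0.0247] [ 0.4656 -0.0261  0.0234]
deck 3775 [0.4913 0.0185] [0.0243 0.1713] 75.8 [0.0253 0.0289 0.0304] [0.4859 0.0217 0.0287]
red 604 [ 0.5652 -0.0291] [0.059  0.0106] 74.2 [0.0492 0.0512 0.0812] [ 0.5653 -0.0296  0.0578]
peg 142 [ 0.5586 -0.0524] [0.0102 0.0108] 60.4 [0.0769 0.0806 0.082 ] [ 0.5583 -0.0522  0.0803]
```

```bash
python3 -m pendant '[{"dx":2,"dy":0,"dz":0,"twist":0},{"dx":7,"dy":0,"dz":0,"twist":0},{"dx":11,"dy":0,"dz":0,"twist":0},{"dx":13,"dy":0,"dz":0,"twist":0},{"dx":13,"dy":0,"dz":0,"twist":0},{"dx":13,"dy":0,"dz":0,"twist":0}]'
python3 - <<'E'
from h import *
c=snap("wrist","w3.png")
E
```

```text
time: 2.45
eef_pos: [0.4919, -0.0207, 0.2312]
tcp_rot: [0.79, 0.613, -0.0, 0.0]
contact_force: [0.4, -0.8, -0.2]
opening: 0.499
finger_force: 0.0
```

View pics/w3.png

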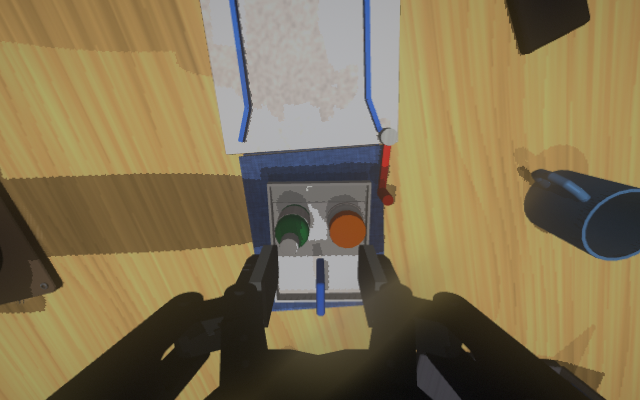

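View shows the riser's rails: left bends at (248,108), right bend at (369,98); front edge row ~150; hinge (388,137), peg (388,199).

Run:
```python
from h import *
z=np.load("last_wrist.npz");im=z["img"];P=z["P"]
hsv=cv2.cvtColor(im,cv2.COLOR_RGB2HSV).astype(int);H,S,V=hsv[...,0],hsv[...,1],hsv[...,2]
v,u=np.mgrid[:400,:640]
blue=(H>100)&(H<130)&(S>100)
def line(m,n):
    q=P[m];q=q[~np.isnan(q[:,0])];l=cv2.fitLine(q[:,:2].astype(np.float32),cv2.DIST_HUBER,0,.01,.01).ravel();print(n,len(q),l.round(4),"deg",np.degrees(np.arctan2(l[1],l[0])).round(2),"z",np.median(q[:,2]).round(4));return l
L=line(blue&(v<95)&(u>225)&(u<255)&(P[...,2]>.034),"L")
Rr=line(blue&(v<90)&(u>355)&(u<385)&(P[...,2]>.034),"R")
# front edge: lowest deck pixel per column
deck=(S<60)&(V>90)&(P[...,2]>.022)&(P[...,2]<.036)&(v<165)
e=[]
for x in range(255,375):
    r=np.where(deck[:,x]&(v[:,x]>120))[0]
    if len(r): e.append(P[r.max(),x])
e=np.array(e);l=cv2.fitLine(e[:,:2].astype(np.float32),cv2.DIST_HUBER,0,.01,.01).ravel();print("edge",l,np.degrees(np.arctan2(l[1],l[0])))
q=P[deck&(u>260)&(u<350)];print("deck z",np.median(q[:,2]))
q=P[blue&(v>155)&(v<178)&(u>255)&(u<370)];print("book z",np.nanmedian(q[:,2]))
for n,b in(("hinge",(380,397,128,146)),("peg",(380,396,192,206))):
    m=(u>=b[0])&(u<=b[1])&(v>=b[2])&(v<=b[3])&(P[...,2]>.06)
    print(n,np.nanmedian(P[m],0),m.sum())
# riser frame
a=np.arctan2(*( (lambda w:(w[1],w[0]))((L[:2]*np.sign(L[1])+Rr[:2]*np.sign(Rr[1])))))
x=np.array([np.cos(a),np.sin(a)]);y=np.array([-x[1],x[0]])
c=((L[2:]@y)+(Rr[2:]@y))/2; print("width",(L[2:]-Rr[2:])@y)
fx=np.median(e[:,:2]@x); o=(fx+.1)*x+c*y; print("lane deg",np.degrees(a),"origin",o)
for nm,p in(("fin",[.4629,-.1468]),("peg",[.5583,-.0522])):
    d=np.array(p)-o;print(nm,d@x,d@y)
```

```text
L 491 [0.1866 0.9824 0.4492 0.1334] deg 79.25 z 0.0409
R 467 [0.1821 0.9833 0.5744 0.101 ] deg 79.51 z 0.0409
edge [ 0.98371714 -0.17972378  0.5003346   0.01182566] -10.353671
deck z 0.02901422734048026
book z 0.02329825895847787
hinge [nan nan nan] 0
peg [ 0.55794011 -0.0499433   0.08039464] 143
width 0.12911728
lane deg 79.37748 origin [0.51075257 0.11160314]
fin -0.2627959031022275 -0.0006009135457793088
peg -0.15223125526375414 -0.07692769621639645
  return np.nanmean(a, axis, out=out, keepdims=keepdims)
```

```bash
python3 -m pendant '[{"dx":-3,"dy":0,"dz":0,"twist":0},{"dx":-8,"dy":0.2,"dz":0,"twist":-0.5},{"dx":-12,"dy":0.3,"dz":0,"twist":-0.5},{"dx":-12.9,"dy":0.3,"dz":3,"twist":-0.5},{"dx":-12.9,"dy":0.3,"dz":7,"twist":-0.5},{"dx":-12.9,"dy":0.3,"dz":11,"twist":-0.5},{"dx":-12.9,"dy":0.3,"dz":14,"twist":-0.5},{"dx":-12.9,"dy":0.3,"dz":15,"twist":-0.5},{"dx":-12.9,"dy":0.3,"dz":15,"twist":-0.5},{"dx":-12.9,"dy":0.3,"dz":15,"twist":-0.5}]'
python3 - <<'E'
from h import *
c=snap("wrist","w4.png")
cv2.imwrite("pics/w4.png",c["img"][...,::-1])
E
```

```text
time: 3.75
eef_pos: [0.4642, -0.1461, 0.0829]
tcp_rot: [0.787, 0.617, 0.001, 0.001]
contact_force: [-0.2, -0.1, 0.4]
opening: 0.499
finger_force: 0.0
```

View pics/w4.png

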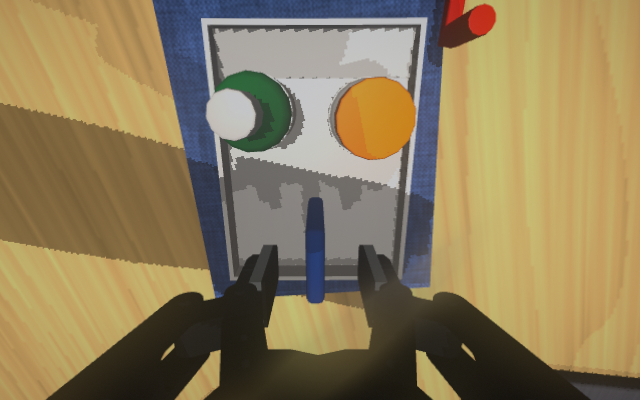

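Fin (316,205–300) sits centred between the fingers. Descend and grip.

```bash
python3 -m pendant '[{"dx":0,"dy":0,"dz":1,"twist":0},{"dx":0,"dy":0,"dz":2,"twist":0},{"dx":0,"dy":0,"dz":2.2,"twist":0},{"dx":0,"dy":0,"dz":2.2,"twist":0}]'
python3 -m pendant '[{"dx":0,"dy":0,"dz":0,"twist":0},{"dx":0,"dy":0,"dz":0,"twist":0},{"dx":0,"dy":0,"dz":0,"twist":0},{"dx":0,"dy":0,"dz":0,"twist":0},{"dx":0,"dy":0,"dz":0,"twist":0},{"dx":0,"dy":0,"dz":0,"twist":0}]' 0 40
python3 -c "
from h import *
c=snap('wrist','w5.png')
s=ctrl.get_state();print(R.from_quat(s['tcp_rot']).as_matrix().round(3).tolist(),s['contact_force'],s['wrist_torque'])"
```

```text
time: 4.3
eef_pos: [0.4629, -0.145, 0.0589]
tcp_rot: [0.787, 0.617, -0.0, -0.0]
contact_force: [0.2, -0.4, -0.1]
opening: 0.5
finger_force: 0.0
time: 5.05
eef_pos: [0.4633, -0.1454, 0.0597]
tcp_rot: [0.787, 0.617, 0.0, 0.0]
contact_force: [-0.7, 0.0, 4.8]
opening: 0.112
finger_force: 40.1
[[0.239, 0.971, 0.0], [0.971, -0.239, -0.0], [-0.0, 0.0, -1.0]] [-2.26450931 -0.8316041   3.59228305] [-0.05496725  0.22004069  0.03470177]
```

```bash
python3 -m pendant '[{"dx":0.2,"dy":-0.01,"dz":0,"twist":-0.2},{"dx":0.6,"dy":-0.04,"dz":0,"twist":-0.5},{"dx":1.0,"dy":-0.07,"dz":0,"twist":-0.9},{"dx":1.5,"dy":-0.1,"dz":0,"twist":-1.4},{"dx":2.0,"dy":-0.14,"dz":0,"twist":-1.8},{"dx":2.5,"dy":-0.18,"dz":0,"twist":-2.2},{"dx":3.0,"dy":-0.22,"dz":0,"twist":-2.6},{"dx":3.5,"dy":-0.25,"dz":0,"twist":-2.9},{"dx":3.8,"dy":-0.28,"dz":0,"twist":-3.2},{"dx":4.0,"dy":-0.29,"dz":0,"twist":-3.2}]'
python3 -c "
from h import *
s=ctrl.get_state();print(R.from_quat(s['tcp_rot']).as_matrix().round(3).tolist(),s['contact_force'],s['wrist_torque'])
c=snap('wrist','w6.png')
im=c['img'];P=c['P'];H,S,V=cv2.split(cv2.cvtColor(im,cv2.COLOR_RGB2HSV).astype(np.uint8))
for n in('L','R'):pass
"
```

```text
time: 6.35
eef_pos: [0.4701, -0.1057, 0.0597]
tcp_rot: [0.769, 0.639, -0.0, 0.0]
contact_force: [-1.2, -5.4, 4.9]
opening: 0.112
finger_force: 40.4
[[0.183, 0.983, 0.0], [0.983, -0.183, -0.001], [-0.001, 0.001, -1.0]] [-1.21810882 -5.36150643  4.85364981] [-0.77668185  0.07042294 -0.05126105]
```

View pics/w6.png

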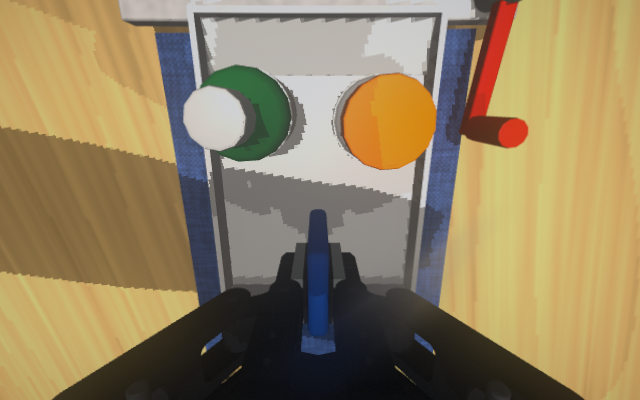

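Tray is aligned with the tool, nose just over the riser's edge (row ~18); bottle and jar standing. Now the step, slowly.

```bash
python3 -m pendant '[{"dx":0.2,"dy":0,"dz":0,"twist":0},{"dx":0.45,"dy":0,"dz":0,"twist":0},{"dx":0.7,"dy":0,"dz":0,"twist":0},{"dx":0.95,"dy":0,"dz":0,"twist":0},{"dx":1.2,"dy":0,"dz":-0.02,"twist":0},{"dx":1.4,"dy":0,"dz":-0.05,"twist":0}]'
python3 -m pendant '[{"dx":0.2,"dy":0,"dz":-0.02,"twist":0},{"dx":0.4,"dy":0,"dz":-0.04,"twist":0},{"dx":0.6,"dy":0,"dz":-0.06,"twist":0},{"dx":0.8,"dy":0,"dz":-0.08,"twist":0},{"dx":1.0,"dy":0,"dz":-0.1,"twist":0}]'
python3 - <<'E'
from h import *
c=snap("side","s2.png")
cv2.imwrite("pics/s2c.png",cv2.resize(c["img"][150:300,240:410],None,fx=4,fy=4)[...,::-1])
E
```

```text
time: 7.15
eef_pos: [0.4726, -0.0933, 0.0604]
tcp_rot: [0.769, 0.64, -0.001, 0.001]
contact_force: [-2.2, -12.3, 6.1]
opening: 0.108
finger_force: 40.5
time: 7.78
eef_pos: [0.4756, -0.0857, 0.063]
tcp_rot: [0.768, 0.64, -0.002, 0.004]
contact_force: [-4.0, -17.6, 12.5]
opening: 0.108
finger_force: 41.3
```

View pics/s2c.png

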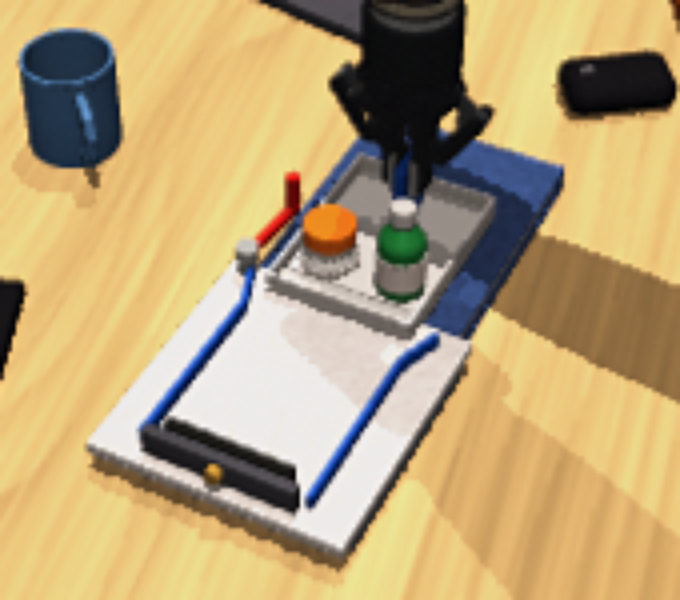

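The side view shows the nose on the deck's edge, bottle (400,250) and jar (330,240) upright. The arm pushes down 12 N, so raise the fin a bit before continuing.

```bash
python3 -m pendant '[{"dx":0,"dy":0,"dz":-0.1,"twist":0},{"dx":0,"dy":0,"dz":-0.2,"twist":0},{"dx":0,"dy":0,"dz":-0.25,"twist":0},{"dx":0,"dy":0,"dz":-0.25,"twist":0}]'
python3 -m pendant '[{"dx":0.2,"dy":0,"dz":-0.02,"twist":0},{"dx":0.4,"dy":0,"dz":-0.04,"twist":0},{"dx":0.6,"dy":0,"dz":-0.06,"twist":0},{"dx":0.8,"dy":0,"dz":-0.08,"twist":0},{"dx":0.8,"dy":0,"dz":-0.08,"twist":0}]'
```

```text
time: 8.32
eef_pos: [0.475, -0.0833, 0.0639]
tcp_rot: [0.769, 0.639, -0.0, 0.002]
contact_force: [0.1, -9.4, 4.0]
opening: 0.111
finger_force: 40.1
time: 8.95
eef_pos: [0.4759, -0.0739, 0.0643]
tcp_rot: [0.77, 0.639, 0.0, -0.0]
contact_force: [0.3, -4.9, 5.6]
opening: 0.11
finger_force: 40.3
```

```bash
python3 -m pendant '[{"dx":0.3,"dy":0,"dz":-0.02,"twist":0},{"dx":0.6,"dy":0,"dz":-0.04,"twist":0},{"dx":0.9,"dy":0,"dz":-0.06,"twist":0},{"dx":1.2,"dy":0,"dz":-0.08,"twist":0},{"dx":1.5,"dy":0,"dz":-0.1,"twist":0},{"dx":1.8,"dy":0,"dz":-0.1,"twist":0},{"dx":2.1,"dy":0,"dz":-0.1,"twist":0}]'
python3 -m pendant '[{"dx":0.3,"dy":0,"dz":0,"twist":0},{"dx":0.6,"dy":0,"dz":0,"twist":0},{"dx":0.9,"dy":0,"dz":0,"twist":0},{"dx":1.2,"dy":0,"dz":0,"twist":0},{"dx":1.5,"dy":0,"dz":0,"twist":0}]'
```

```text
time: 9.82
eef_pos: [0.4793, -0.0533, 0.0649]
tcp_rot: [0.769, 0.639, -0.0, -0.0]
contact_force: [-1.3, -3.9, 2.2]
opening: 0.106
finger_force: 40.0
time: 10.45
eef_pos: [0.4823, -0.0386, 0.0651]
tcp_rot: [0.769, 0.639, -0.0, -0.0]
contact_force: [-0.6, -3.9, 1.8]
opening: 0.111
finger_force: 39.9
```

```bash
python3 -m pendant '[{"dx":0.3,"dy":0,"dz":0,"twist":0},{"dx":0.7,"dy":0,"dz":0,"twist":0},{"dx":1.2,"dy":0,"dz":0,"twist":0},{"dx":1.7,"dy":0,"dz":0,"twist":0},{"dx":2.2,"dy":0,"dz":0,"twist":0},{"dx":2.7,"dy":0,"dz":0,"twist":0},{"dx":3.2,"dy":0,"dz":0,"twist":0},{"dx":3.7,"dy":0,"dz":0,"twist":0},{"dx":4.2,"dy":0,"dz":0,"twist":0},{"dx":4.5,"dy":0,"dz":0,"twist":0}]'
```

```text
time: 11.7
eef_pos: [0.4908, 0.0056, 0.0653]
tcp_rot: [0.769, 0.639, -0.0, 0.0]
contact_force: [-0.4, -4.3, 4.4]
opening: 0.114
finger_force: 40.3
```

```bash
python3 -m pendant '[{"dx":0.3,"dy":0,"dz":0,"twist":0},{"dx":0.7,"dy":0,"dz":0,"twist":0},{"dx":1.2,"dy":0,"dz":0,"twist":0},{"dx":1.7,"dy":0,"dz":0,"twist":0},{"dx":2.2,"dy":0,"dz":0,"twist":0},{"dx":2.7,"dy":0,"dz":0,"twist":0},{"dx":3.2,"dy":0,"dz":0,"twist":0},{"dx":3.7,"dy":0,"dz":0,"twist":0},{"dx":4.2,"dy":0,"dz":0,"twist":0},{"dx":4.5,"dy":0,"dz":0,"twist":0}]'
```

```text
time: 12.95
eef_pos: [0.499, 0.0497, 0.0653]
tcp_rot: [0.769, 0.639, -0.0, 0.0]
contact_force: [-1.0, -5.3, 5.3]
opening: 0.111
finger_force: 40.4
```

Run:
```python
from h import *
c=snap("wrist");c=snap("side","s3.png")
cv2.imwrite("pics/s3c.png",cv2.resize(c["img"][150:300,240:410],None,fx=4,fy=4)[...,::-1])
```

```text
(no output)
```

View pics/s3c.png

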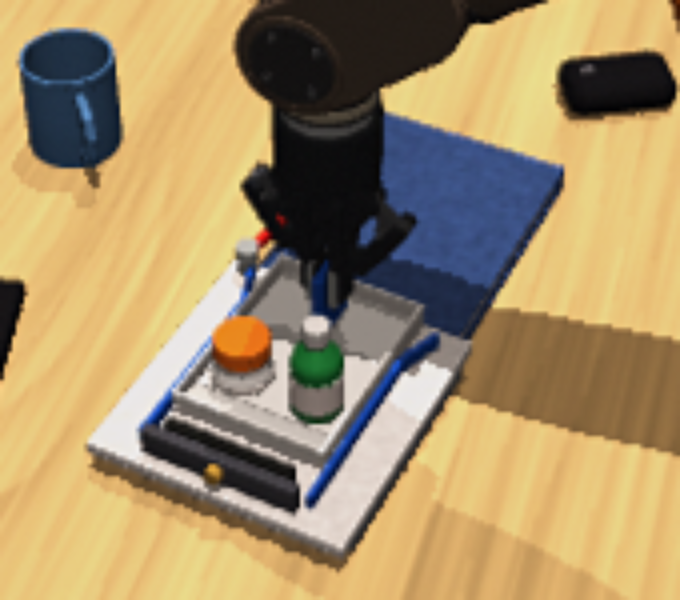

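Tray lies between the rails, items upright, pad still a little ahead. Creep in, watching the force (sliding friction is about 5 N).

```bash
python3 -m pendant '[{"dx":0.2,"dy":0,"dz":0,"twist":0},{"dx":0.4,"dy":0,"dz":0,"twist":0},{"dx":0.6,"dy":0,"dz":0,"twist":0},{"dx":0.8,"dy":0,"dz":0,"twist":0},{"dx":1.0,"dy":0,"dz":0,"twist":0},{"dx":1.1,"dy":0,"dz":0,"twist":0}]'
```

```text
time: 13.8
eef_pos: [0.501, 0.0604, 0.0653]
tcp_rot: [0.769, 0.639, -0.0, 0.0]
contact_force: [-0.5, -4.6, 6.2]
opening: 0.108
finger_force: 40.4
```

```bash
python3 -m pendant '[{"dx":0.1,"dy":0,"dz":0,"twist":0},{"dx":0.25,"dy":0,"dz":0,"twist":0},{"dx":0.4,"dy":0,"dz":0,"twist":0}]'
```

```text
time: 14.18
eef_pos: [0.5017, 0.0642, 0.0653]
tcp_rot: [0.769, 0.639, -0.0, 0.0]
contact_force: [0.0, -5.5, 5.3]
opening: 0.11
finger_force: 40.4
```

```bash
python3 -m pendant '[{"dx":0.1,"dy":0,"dz":0,"twist":0},{"dx":0.2,"dy":0,"dz":0,"twist":0},{"dx":0.3,"dy":0,"dz":0,"twist":0}]'
```

```text
time: 14.55
eef_pos: [0.5022, 0.0672, 0.0653]
tcp_rot: [0.769, 0.639, -0.0, 0.0]
contact_force: [-1.4, -4.6, 4.3]
opening: 0.109
finger_force: 40.4
```

```bash
python3 -m pendant '[{"dx":0.1,"dy":0,"dz":0,"twist":0},{"dx":0.2,"dy":0,"dz":0,"twist":0}]'
```

```text
time: 14.8
eef_pos: [0.5025, 0.0683, 0.0653]
tcp_rot: [0.769, 0.639, -0.001, 0.001]
contact_force: [-1.9, -10.7, 5.9]
opening: 0.109
finger_force: 40.5
```

```bash
python3 -m pendant '[{"dx":0.1,"dy":0,"dz":0,"twist":0},{"dx":0.2,"dy":0,"dz":0,"twist":0}]'
```

```text
time: 15.05
eef_pos: [0.5027, 0.0683, 0.0653]
tcp_rot: [0.769, 0.64, -0.003, 0.002]
contact_force: [-3.6, -18.0, 6.6]
opening: 0.109
finger_force: 40.6
```

```bash
python3 -m pendant '[{"dx":-0.05,"dy":0,"dz":0,"twist":0},{"dx":-0.05,"dy":0,"dz":0,"twist":0},{"dx":-0.05,"dy":0,"dz":0,"twist":0},{"dx":-0.05,"dy":0,"dz":0,"twist":0}]'
```

```text
time: 15.55
eef_pos: [0.5027, 0.0683, 0.0653]
tcp_rot: [0.769, 0.639, -0.002, 0.001]
contact_force: [-3.0, -13.5, 6.1]
opening: 0.111
finger_force: 40.5
```

```bash
python3 -m pendant '[{"dx":0,"dy":0,"dz":0,"twist":0},{"dx":0,"dy":0,"dz":0,"twist":0},{"dx":0,"dy":0,"dz":0,"twist":0},{"dx":0,"dy":0,"dz":0,"twist":0},{"dx":0,"dy":0,"dz":0,"twist":0}]'
```

```text
time: 16.18
eef_pos: [0.5027, 0.0683, 0.0653]
tcp_rot: [0.769, 0.639, -0.002, 0.001]
contact_force: [-2.1, -14.1, 6.3]
opening: 0.111
finger_force: 40.5
```

Pressed at about 14 N including friction, so roughly 10 N on the pad, held over a second. Ease off and release.

```bash
python3 -m pendant '[{"dx":-0.08,"dy":0,"dz":0,"twist":0},{"dx":-0.08,"dy":0,"dz":0,"twist":0}]'
```

```text
time: 16.42
eef_pos: [0.5027, 0.0683, 0.0653]
tcp_rot: [0.769, 0.639, -0.001, 0.001]
contact_force: [-1.2, -11.1, 5.3]
opening: 0.108
finger_force: 40.4
```

```bash
python3 -m pendant '[{"dx":0,"dy":0,"dz":0,"twist":0},{"dx":0,"dy":0,"dz":0,"twist":0},{"dx":0,"dy":0,"dz":0,"twist":0},{"dx":0,"dy":0,"dz":0,"twist":0},{"dx":0,"dy":0,"dz":-1,"twist":0},{"dx":0,"dy":0,"dz":-3,"twist":0},{"dx":0,"dy":0,"dz":-7,"twist":0},{"dx":0,"dy":0,"dz":-11,"twist":0},{"dx":0,"dy":0,"dz":-13,"twist":0},{"dx":0,"dy":0,"dz":-13,"twist":0}]' 50 40
```

```text
time: 17.68
eef_pos: [0.5042, 0.07, 0.198]
tcp_rot: [0.769, 0.639, 0.002, 0.002]
contact_force: [0.1, -1.1, -0.2]
opening: 0.501
finger_force: 0.0
```

```bash
python3 -m pendant '[{"dx":-1.5,"dy":1,"dz":0,"twist":0},{"dx":-5,"dy":3.5,"dz":0,"twist":0},{"dx":-9,"dy":6.2,"dz":0,"twist":0},{"dx":-10.9,"dy":7.5,"dz":0,"twist":0},{"dx":-10.9,"dy":7.5,"dz":0,"twist":0},{"dx":-10.9,"dy":7.5,"dz":0,"twist":0}]'
cat > peg.py <<'E'
from h import *
o=np.array([.5108,.1116]);a=np.radians(79.45);x=np.array([np.cos(a),np.sin(a)]);y=np.array([-x[1],x[0]])
s=ctrl.get_state();M=R.from_quat(s["tcp_rot"]).as_matrix()
c=snap("wrist","peg.png");im=c["img"];P=c["P"]
hsv=cv2.cvtColor(im,cv2.COLOR_RGB2HSV).astype(int);H,S,V=hsv[...,0],hsv[...,1],hsv[...,2]
def rf(p):d=np.array(p)[:2]-o;return np.array([d@x,d@y]).round(4)
red=((H<6)|(H>174))&(S>140)&(P[...,0]>.45)&(P[...,0]<.63)&(P[...,1]>-.12)&(P[...,1]<.06)
q=P[red&(P[...,2]>.075)]
if len(q):
    r=cv2.minAreaRect(q[:,:2].astype(np.float32));pc=np.array([*r[0],np.median(q[:,2])]);print("peg",pc,r[1],rf(pc),"tool d cm",(M.T@(pc-s["eef_pos"])*100).round(2))
    h=rf(pc)-[-.09,-.084];print("angle",np.arctan2(h[1],-h[0]),"r",np.hypot(*h))
q=P[red&(P[...,2]<.06)]
if len(q):print("arm",rf(np.median(q,0)),len(q))
b=(H>100)&(H<130)&(S>100)&(P[...,2]>.085)&(P[...,2]<.1)&(P[...,0]<.58)
q=P[b]
if len(q):print("fin",rf(np.median(q,0)),np.median(q[:,2]),len(q))
print("tcp",rf(s["eef_pos"]),s["eef_pos"],s["contact_force"])
E
python3 peg.py
```

```text
time: 18.42
eef_pos: [0.5557, -0.0504, 0.1942]
tcp_rot: [0.769, 0.639, -0.0, -0.001]
contact_force: [0.6, 0.5, -0.6]
opening: 0.5
finger_force: 0.0
peg [ 0.55923802 -0.05188662  0.08073601] (0.011862393468618393, 0.009986580349504948) [-0.1519 -0.0776] tool d cm [-0.09  0.4  11.35]
angle 0.1030264908465173 r 0.0622299766993368
arm [-0.1235 -0.0805] 393
fin [-0.0451 -0.0012] 0.09468957892466215 761
tcp [-0.151  -0.0738] [ 0.55571747 -0.05037608  0.19423522] [ 0.57171256  0.53176627 -0.57089974]
```

```bash
python3 -m pendant '[{"dx":-0.1,"dy":0.3,"dz":3,"twist":0},{"dx":-0.1,"dy":0.3,"dz":7,"twist":0},{"dx":-0.1,"dy":0.3,"dz":10.5,"twist":0},{"dx":-0.1,"dy":0.3,"dz":12.8,"twist":0},{"dx":-0.1,"dy":0.3,"dz":13.6,"twist":0},{"dx":-0.1,"dy":0.3,"dz":13.6,"twist":0}]' && python3 -m pendant '[{"dx":-0.1,"dy":0,"dz":0,"twist":0},{"dx":-0.1,"dy":0,"dz":0,"twist":0},{"dx":-0.1,"dy":0,"dz":0,"twist":0},{"dx":-0.1,"dy":0,"dz":0,"twist":0},{"dx":-0.1,"dy":0,"dz":0,"twist":0}]' 0 20; python3 peg.py
```

```text
time: 19.23
eef_pos: [0.5591, -0.0518, 0.0592]
tcp_rot: [0.769, 0.639, -0.0, -0.0]
contact_force: [1.4, 0.1, 0.3]
opening: 0.503
finger_force: 0.0
time: 19.85
eef_pos: [0.5599, -0.0538, 0.0604]
tcp_rot: [0.769, 0.639, 0.001, 0.001]
contact_force: [-1.4, -0.2, 5.7]
opening: 0.127
finger_force: 21.1
peg [ 0.56060606 -0.05241214  0.08061981] (0.012335008941590786, 0.011049987748265266) [-0.1521 -0.079 ] tool d cm [ 0.15  0.05 -2.02]
angle 0.08034198566749813 r 0.062300963074418056
arm [-0.1249 -0.0813] 1326
fin [-0.0545 -0.0035] 0.09393295601832181 3909
tcp [-0.1536 -0.0785] [ 0.5598809  -0.05381355  0.06043813] [-1.36861675 -0.1628255   5.70539752]
```

```bash
python3 -m pendant '[{"dx":0.06,"dy":-0.5,"dz":0,"twist":0},{"dx":0.2,"dy":-1.05,"dz":0,"twist":0},{"dx":0.35,"dy":-1.55,"dz":0,"twist":0},{"dx":0.55,"dy":-2.05,"dz":0,"twist":0},{"dx":0.8,"dy":-2.55,"dz":0,"twist":0},{"dx":1.1,"dy":-3.0,"dz":0,"twist":0},{"dx":1.42,"dy":-3.42,"dz":0,"twist":0},{"dx":1.8,"dy":-3.82,"dz":0,"twist":0},{"dx":1.8,"dy":-3.82,"dz":0,"twist":0}]'; python3 peg.py
```

```text
time: 21.02
eef_pos: [0.5251, -0.0287, 0.0601]
tcp_rot: [0.769, 0.639, 0.001, 0.001]
contact_force: [0.4, -0.1, 6.1]
opening: 0.132
finger_force: 21.4
peg [ 0.52588058 -0.02720872  0.08060015] (0.012245573103427887, 0.011042320169508457) [-0.1337 -0.0402] tool d cm [ 0.16  0.05 -2.05]
angle 0.7865410200427353 r 0.06187188375991151
arm [-0.1157 -0.0584] 1334
fin [-0.0443 -0.0016] 0.09458749450967906 4105
tcp [-0.1353 -0.0398] [ 0.52513738 -0.02871322  0.06005073] [ 0.43450853 -0.14504915  6.13231665]
```

```bash
python3 -m pendant '[{"dx":0.4,"dy":-0.37,"dz":0,"twist":0},{"dx":0.82,"dy":-0.7,"dz":0,"twist":0},{"dx":1.28,"dy":-0.98,"dz":0,"twist":0},{"dx":1.76,"dy":-1.24,"dz":0,"twist":0},{"dx":2.26,"dy":-1.44,"dz":0,"twist":0},{"dx":2.78,"dy":-1.61,"dz":0,"twist":0},{"dx":3.3,"dy":-1.72,"dz":0,"twist":0},{"dx":3.84,"dy":-1.79,"dz":0,"twist":0},{"dx":4.2,"dy":-1.82,"dz":0,"twist":0},{"dx":4.2,"dy":-1.82,"dz":0,"twist":0}]'; python3 peg.py
```

```text
time: 22.32
eef_pos: [0.5154, 0.0162, 0.0597]
tcp_rot: [0.769, 0.639, 0.001, 0.001]
contact_force: [3.3, -1.9, 4.9]
opening: 0.131
finger_force: 21.6
peg [0.51570171 0.01542999 0.0806514 ] (0.013184068724513054, 0.010968539863824844) [-0.0936 -0.0224] tool d cm [-0.07  0.05 -2.09]
angle 1.5124211664132807 r 0.061705105137257486
arm [-0.0907 -0.0522] 1083
fin [-0.045  -0.0013] 0.09454162717679655 2747
tcp [-0.093  -0.0219] [0.51535172 0.01617324 0.05972305] [ 3.3438552  -1.87355864  4.91629621]
```

```bash
python3 -m pendant '[{"dx":0.1,"dy":0.03,"dz":0,"twist":0},{"dx":0.2,"dy":0.03,"dz":0,"twist":0},{"dx":0.3,"dy":0.03,"dz":0,"twist":0},{"dx":0.3,"dy":0.03,"dz":0,"twist":0}]'; python3 peg.py
```

```text
time: 22.88
eef_pos: [0.5157, 0.0185, 0.0597]
tcp_rot: [0.769, 0.639, -0.0, 0.001]
contact_force: [0.8, -2.2, 6.2]
opening: 0.127
finger_force: 21.7
peg [0.51604027 0.01775555 0.08064246] (0.012266850098967552, 0.011034958064556122) [-0.0913 -0.0223] tool d cm [-0.07  0.05 -2.09]
angle 1.5497297517426558 r 0.06171369378023001
arm [-0.0898 -0.0522] 1059
fin [-0.045  -0.0013] 0.09454399980193177 2717
tcp [-0.0906 -0.0219] [0.51571864 0.01851311 0.05970871] [ 0.77273003 -2.18052905  6.23115643]
```

```bash
python3 -m pendant '[{"dx":0.08,"dy":0,"dz":0,"twist":0},{"dx":0.16,"dy":0,"dz":0,"twist":0},{"dx":0.16,"dy":0,"dz":0,"twist":0}]'; python3 -m pendant '[{"dx":0.08,"dy":0,"dz":0,"twist":0},{"dx":0.08,"dy":0,"dz":0,"twist":0}]'; python3 peg.py
```

```text
time: 23.3
eef_pos: [0.5159, 0.0196, 0.0597]
tcp_rot: [0.769, 0.639, -0.001, 0.001]
contact_force: [1.1, -4.2, 6.4]
opening: 0.13
finger_force: 21.7
time: 23.55
eef_pos: [0.5159, 0.0197, 0.0597]
tcp_rot: [0.769, 0.639, -0.001, 0.001]
contact_force: [0.3, -6.9, 7.5]
opening: 0.13
finger_force: 21.7
peg [0.51628786 0.0187532  0.08063498] (0.0118575319647789, 0.011018048971891403) [-0.0903 -0.0224] tool d cm [-0.09  0.05 -2.09]
angle 1.5659262354277332 r 0.06160073051514893
arm [-0.0893 -0.0527] 1041
fin [-0.045  -0.0014] 0.09456611293616349 2706
tcp [-0.0895 -0.0219] [0.51592874 0.01965398 0.05969306] [ 0.26118416 -6.92329155  7.52940109]
```

The keeper has reached its stop (force rises, no motion, angle about 1.57). Release and retreat upward.

```bash
python3 -m pendant '[{"dx":0,"dy":0,"dz":0,"twist":0},{"dx":0,"dy":0,"dz":0,"twist":0},{"dx":0,"dy":0,"dz":0,"twist":0},{"dx":0,"dy":0,"dz":-0.5,"twist":0},{"dx":0,"dy":0,"dz":-2,"twist":0},{"dx":0,"dy":0,"dz":-5,"twist":0},{"dx":0,"dy":0,"dz":-9,"twist":0},{"dx":0,"dy":0,"dz":-13,"twist":0},{"dx":0,"dy":0,"dz":-15,"twist":0},{"dx":0,"dy":0,"dz":-15,"twist":0}]' 35 20
python3 -m pendant '[{"dx":-2,"dy":0,"dz":0,"twist":0},{"dx":-6,"dy":0,"dz":0,"twist":0},{"dx":-8,"dy":0,"dz":0,"twist":0},{"dx":-8,"dy":0,"dz":0,"twist":0},{"dx":-8,"dy":0,"dz":0,"twist":0}]'; python3 peg.py
python3 - <<'E'
from h import *
c=snap("side")
w=np.load("last_wrist.npz")["img"]
a=cv2.resize(c["img"][150:300,240:410],(450,397),interpolation=cv2.INTER_CUBIC);b=cv2.resize(w[0:300,180:440],(344,397))
cv2.imwrite("pics/final.png",np.hstack([a,b])[...,::-1])
E
```

```text
time: 24.85
eef_pos: [0.5173, 0.0209, 0.2125]
tcp_rot: [0.769, 0.639, 0.002, 0.002]
contact_force: [0.3, -0.5, -0.0]
opening: 0.349
finger_force: 0.0
time: 25.48
eef_pos: [0.5008, -0.0569, 0.2085]
tcp_rot: [0.769, 0.639, -0.0, -0.001]
contact_force: [-1.0, -0.3, -0.3]
opening: 0.346
finger_force: 0.0
peg [0.51632512 0.01810863 0.08092959] (0.009958616457879543, 0.01044878177344799) [-0.0909 -0.0225] tool d cm [ 7.65  0.16 12.76]
angle 1.5561632249935557 r 0.061506585013313825
arm [-0.0907 -0.0521] 388
fin [-0.0455 -0.0005] 0.09468657989330048 718
tcp [-0.1675 -0.0211] [ 0.50083321 -0.05690923  0.2084571 ] [-1.03732063 -0.32340405 -0.27345401]
```

View pics/final.png

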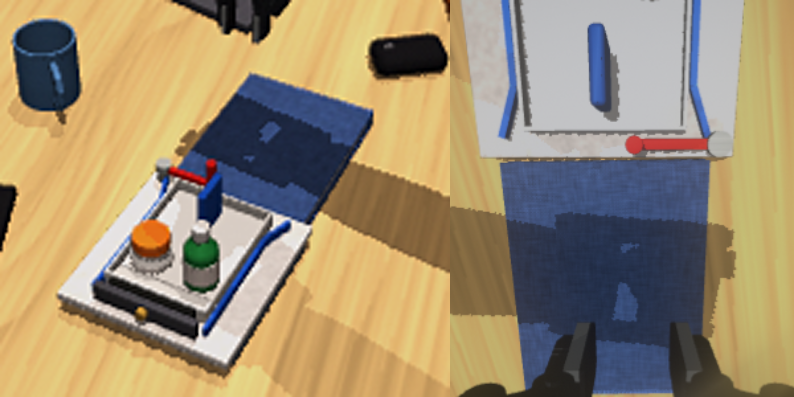

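The last picture shows the tray against the pad between the rails, both items upright, the red arm square across behind it, and the gripper clear.

```bash
python3 -c "
from plant import ctrl
print(ctrl.sign_off())"
```

```text
the job is handed in; nothing more can be done
None
```

The job is handed in at about 25 s of robot time: the tray was slid over the step and pressed against the pad (14 N measured, roughly 10 N after friction, held about a second). The red keeper is shut to its stop, bottle and jar are standing, and the gripper is clear of everything.

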